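# Shim a rocking balance

### The job

The laboratory balance rocks because its front-right foot has lost its rubber pad. Without gripping or lifting anything, push the black wedge, thin end first, along the bench squarely under that foot just until it is snug, leaving the balance level and where it stands and the other things alone. Then press down firmly with the fingertips on top of the balance at the corner over that foot to show that it no longer rocks, and finish while still pressing there.

Things in the scene. Friction and masses are not known exactly. Their poses are not given: they have to be found in the camera images.
- balance: Loose white laboratory balance, 2 kg. Case 190 (x) x 170 (y) mm, its underside 22 mm and flat top 62 mm above the bench; steel pan 112 mm across, top at 70 mm, centred at x = +30 mm. Origin: centre of the plane of its feet, on the bench; x from front (edge at -95 mm, toward the robot) to rear, y to its left, z up. It stands level on three feet; shoved hard it slides; raised by too much wedge it is not level.
- short_foot: The short front-right foot of the balance, at x = -70, y = -60 mm in the balance's frame: a bare steel disc 26 mm across. Origin: centre of its flat underside, 8 mm above the bench while the balance is level; axes as the balance's. The other three feet (x, y = +-70, +-60 mm) have black rubber pads that reach the bench.
- press_spot (a point): Point on the plain flat top of the balance's case straight above the short foot, 62 mm above the bench; the place to press, with at least 4 N (8 to 12 N is good). Without the wedge about 2 N here rocks the balance down by 8 mm (0.08 rad).
- wedge: Loose black wedge flat on the bench before the short foot, 82 (x) x 44 (y) mm, 130 g. Origin: centre of its underside. Toe (x = +41) 2 mm high; even ramp to 14 mm at x = -25; then a level heel 14 mm high to an upright flat end at x = -41, where it is pushed. Slides at about 1 N. It meets the short foot when its origin is about 21 mm before (-x) the foot's centre; then resistance climbs past 5 N.
- wedge_toe (a point): Middle of the wedge's thin front edge, on the bench, 41 mm ahead (+x) of the wedge's origin.
- vial_0: amber-brown vial, 23 mm across, 57 mm tall, standing right of the balance, between it and the fixed microscope, an obstacle straight ahead of the robot (x 0.21 to 0.54 m, y within 0.13 m of the middle, eyepieces 0.43 m high at the robot's end: retract and swing high past it). Origin at the vial's underside's centre. Leave alone.
- petri_dish_0: round flat dish, 59 mm across, 15 mm high, in front of the balance's left half; origin at its underside's centre. Leave alone.
- marker_a: marker pen, 135 mm long (its y axis), 17 mm thick, lying at the left side of the balance; origin at its underside's middle. Leave alone.
Things that resemble listed ones, but are neither listed nor needed, are in the scene too. Leave any green look-alike of the wedge alone.

How it is judged:
On the way, in this order (a step that is already met when the one before it is completed fails the run):
1. the wedge lies under the short foot, thin end past its centre, and the balance is level and not touched by the robot (x of wedge_toe in the frame of short_foot above 0 m and y of wedge in the frame of short_foot between -0.018 and 0.018 m and height (world z) of wedge below 0.006 m and angle between balance's own z axis and vertical below 0.015 rad and contact force between the fingers and balance below 0.1 N), for 0.2 s.
2. the fingers press on the corner over the short foot with at least 4 N and the balance does not rock (contact force between the fingers and balance above 4 N and horizontal distance between the grasp point and press_spot below 0.045 m and angle between balance's own z axis and vertical below 0.015 rad), for 0.3 s.
At the end, for the whole second after the job is handed in: Fingers press the balance within 45 mm of the press spot with over 4 N; balance level to 0.015 rad, moved under 30 mm; wedge flat on the bench under the short foot, toe past its centre, within 18 mm sideways, bearing it with over 1 N; both at rest (all of step 2 and x of wedge_toe in the frame of short_foot above 0 m and y of wedge in the frame of short_foot between -0.018 and 0.018 m and height (world z) of wedge below 0.006 m and contact force between wedge and short_foot above 1 N and distance of balance from where it was at the start of the episode below 0.03 m and linear speed of each of balance, wedge below 0.02 m/s); the arm keeps its last pose, push and grip.
It fails at once if the wedge is lifted off the bench (height (world z) of wedge above 0.015 m).
It fails at once if the balance is lifted, or shoved more than 30 mm (height (world z) of balance above 0.015 m or distance of balance from where it was at the start of the episode above 0.03 m).
It fails at once if the vial is moved more than 20 mm (distance of vial_0 from where it was at the start of the episode above 0.02 m).
It fails at once if the dish is moved more than 20 mm (distance of petri_dish_0 from where it was at the start of the episode above 0.02 m).
It fails at once if the marker pen is moved more than 20 mm (distance of marker_a from where it was at the start of the episode above 0.02 m).
It also fails if it takes over 58 s, if anything falls off the work surface, if the arm or the gripper's body presses on something with over 40 N, if the wrist force passes 120 N, or if a joint passes its speed limit or range.

### The arm

A 7-joint arm with a two-finger parallel gripper is mounted at the origin on a cart in front of the work surface, level with it; the furniture and walls round the work are solid. World frame = base frame: x ahead of the robot, y to its left, z up, the work surface at z = 0. Lengths are in m, angles in rad, forces in N, time in s.
With the tool pointing down it reaches from about 0.4 to 0.85 m from the base axis. Payload 4.5 kg.
Tool frame: the origin (TCP) lies on the centre line of the jaws, within the pads' length; the fingertips stand r.tip_reach ahead of it and the grasp point (between the pads) lies 3 mm ahead of it (r.tip_reach is the distance from the TCP to the fingertips, in m); z points along the fingers, y is the line along which they close (so a half turn about z gives the same grasp; the last joint's range is limited). The gripper opens to 88 mm and grips with 3 to 60 N. Pads are 18 mm wide; open, the fingers measure 123 mm over their backs; the gripper's body (75 mm by 187 mm) begins 45 mm behind the grasp point.
Start: joints at [-1.067, 0.689, -0.195, 1.565, 0.157, 0.902, -0.215], TCP at [0.283, 0.557, 0.261] pointing down, gripper open.
Joint ranges: [-3.01, 3.01], [-0.46, 2.08], [-1.47, 1.51], [0.13, 2.56], [-1, 4.14], [0.04, 2.09], [-2.66, 2.66]. Speed limits (rad/s): [2.57, 2.57, 3.14, 3.14, 3.14, 3.14, 3.14].

### API

Orientations are given as a unit quaternion [x, y, z, w].
In Python, from plant import readout, eyes, ticket, r gives the robot as it stands. The module is installed in compiled form; this text tells all that it offers.
- The arm moves only by the tool carry_out, never from a script. Its argument "motion" is a list that holds one entry, the list of rows, each a list of 7 numbers: the shift along the tool's x, y, z in mm, then the turn, a rotation vector about the tool's x, y, z in rad, then the opening in per cent of the stroke, from 0 (shut) to 100 (fully open). In form: [[[dx, dy, dz, ax, ay, az, claw], ...]]. A call has 1 to 8 rows; each row shifts and turns the commanded pose from where the row before left it, along the tool's axes as they then stand; what a row does not reach is not made up. A row lasts 1/10 s, in which the tool goes at most 50 mm and 8.59 degrees, less where a joint would pass 70% of its speed; a pose out of reach is approached as far as the arm can. A call is refused whole if a number of a shift passes 50 or a number of a turn 0.15, either way. A call with a gripper value outside its range is refused whole. The fingers move at their own pace and stop on an object; "squeeze" is the grip in N (left out, the last holds). Time passes only in rows, so rows that do not move let the fingers close. It gives the time, the measured TCP pose, the force and the opening at its end, in the units of the state.
- readout.get_state(): the state, without advancing time (a new reading comes with each control period).
- eyes.snapshot(name): name is "scene" or "top" or "wrist"; returns a dict with "pixels" (420x560x3 uint8, red, green, blue), "K" (3x3 intrinsics, pixels), "dist_coeffs" ([k1, k2, p1, p2, k3] as OpenCV has them; the pictures are not rectified), "origin" and "attitude" of the camera in the world. Camera axes: x right, y down, z forward; pixel columns grow to the right and rows downward; lengths in m; the calibration is good to about 2 mm. A picture is of the moment at which its call begins. There is no depth.
- ticket.finish_job(): hands the job in, once; it reports no verdict.
The state is a dict: "clock": time; "q": joint angles; "qd": joint speeds; "joint_torque": joint torques, N m; "tool_pos": TCP position; "eef_rot": TCP orientation; "contact_force": force on the tool from outside, world axes, zero at the start; "moment": the same for the moment, N m; "opening": opening from 0.0 (shut) to 1.0 (fully open).
Only numpy, scipy, OpenCV 4.12 (cv2) and the standard library are available. Lean on these libraries where they do the work, as an engineer would, in place of code of your own. Each camera call takes 0.05 s, during which the arm holds its last target. There are 200 camera calls.

## Working session

There is one attempt and no reset: what is moved stays moved. The work goes in short steps, Python scripts to look and compute and a tool call to move; the robot and the scene stay as the last step left them, time stands still between calls to the robot, and variables do not carry over. Pictures are saved under pics/ and viewed, on a budget of 10 in all, crops included, one or two more only if the job needs it, and the job is handed in when it is done.

Besides the shell and the picture viewer there is one more tool, called after "Emit:" as name(argument=value, ...) on one line, values as JSON. carry_out: Moves the arm, as the interface text tells. Its arguments: {"type":"object","properties":{"motion":{"type":"array","items":{"type":"array","items":{"type":"array","items":{"type":"number"}}}},"squeeze":{"type":"number"}},"required":["motion"]}

```bash
mkdir -p pics; cat > h.py <<'E'
import numpy as np, cv2
from plant import readout, eyes, ticket, r
def snap(n,f):
    s=eyes.snapshot(n); cv2.imwrite(f'pics/{f}.png',s['pixels'][:,:,::-1]); 
    np.save(f'pics/{f}.npy',s,allow_pickle=True); return s
def load(f): return np.load(f'pics/{f}.npy',allow_pickle=True).item()
def R(s):
    a=np.array(s['attitude'],float)
    if a.shape==(3,3): return a
    from scipy.spatial.transform import Rotation as Ro
    return Ro.from_quat(a).as_matrix()
def ray(s,px,z):
    p=cv2.undistortPoints(np.array(px,float).reshape(-1,1,2),np.array(s['K'],float),np.array(s['dist_coeffs'],float)).reshape(-1,2)
    d=np.c_[p,np.ones(len(p))]@R(s).T; o=np.array(s['origin'])
    return o+d*((z-o[2])/d[:,2])[:,None]
def proj(s,P):
    Rm=R(s); t=-Rm.T@np.array(s['origin'])
    return cv2.projectPoints(np.array(P,float).reshape(-1,1,3),cv2.Rodrigues(Rm.T)[0],t,np.array(s['K'],float),np.array(s['dist_coeffs'],float))[0].reshape(-1,2)
E
python3 - <<'E'
from h import *
a=snap('scene','s0');b=snap('top','t0')
for s in(a,b): print(s['origin'],s['attitude'],s['K'])
print(readout.get_state(), r.tip_reach)
E
```

```text
[-0.05560157  0.94493297  0.53975483] [-0.32249986  0.81563321 -0.44526088  0.18021949] [[462.49209729   0.         282.65190398]
 [  0.         462.49209729 215.39811358]
 [  0.           0.           1.        ]]
[0.38755428 0.41295659 1.12336891] [ 0.71568892 -0.69697415  0.03179684 -0.03170758] [[524.93320236   0.         286.02354484]
 [  0.         524.93320236 213.2381625 ]
 [  0.           0.           1.        ]]
{'clock': 0.1, 'q': array([-1.06717774,  0.68992831, -0.1945289 ,  1.56621144,  0.15729665,
        0.90251563, -0.21511685]), 'qd': array([ 0.00144803, -0.00320789, -0.00028239, -0.00256047, -0.00043516,
        0.00054639,  0.00047374]), 'joint_torque': array([-3.51165771e-03, -5.28503394e+01, -1.27136685e+00, -1.53836453e+01,
       -5.24995546e-02,  1.99252812e-03,  5.74601086e-05]), 'tool_pos': array([0.28274663, 0.55679615, 0.25998046]), 'eef_rot': array([ 2.32725183e-01,  9.72542179e-01, -8.24072684e-04, -1.39616682e-04]), 'contact_force': array([-0.61025447, -0.68330465,  0.04680564]), 'moment': array([-0.02136287,  0.03816788, -0.02521276]), 'opening': 1.0015053442426858} 0.022
```

View both.

View pics/s0.png

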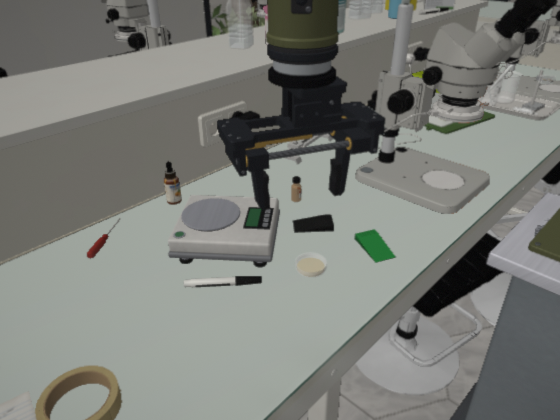

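View pics/t0.png

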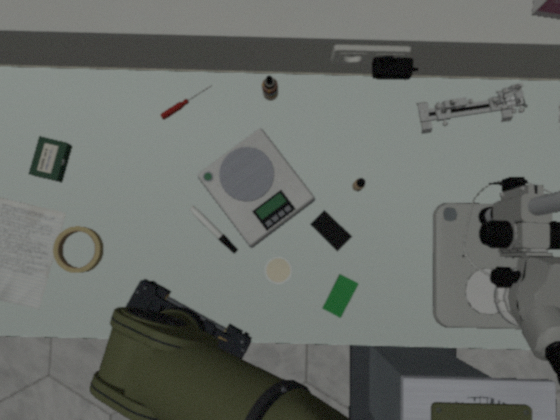

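```bash
python3 - <<'E'
from h import *
s=load('t0'); im=s['pixels'].astype(int); v=im.max(2); sat=v-im.min(2)
def comp(m,c):
    n,l,st,ce=cv2.connectedComponentsWithStats(m.astype(np.uint8)); 
    sub=l[c[1]-4:c[1]+5,c[0]-4:c[0]+5]; k=np.bincount(sub[sub>0]).argmax()
    return (l==k).astype(np.uint8)
def rect(m):
    c=max(cv2.findContours(m,cv2.RETR_EXTERNAL,cv2.CHAIN_APPROX_NONE)[0],key=cv2.contourArea)
    return c.reshape(-1,2)
w=comp(v<70,(331,229)); wc=rect(w)
P=ray(s,wc,0.007)[:,:2]*1000
print('wedge',cv2.minAreaRect(P.astype(np.float32)),cv2.boxPoints(cv2.minAreaRect(P.astype(np.float32))))
for p in [(256,187),(240,200),(220,190),(290,225),(265,140),(300,185),(256,222),(150,250),(247,173),(331,229)]: print(p,im[p[1],p[0]])
# balance: not greenish bench
roi=np.zeros(v.shape,bool); roi[115:260,185:330]=1
m=roi&((im[:,:,1]-im[:,:,0])<8)&(v>90)
mm=cv2.morphologyEx(m.astype(np.uint8),cv2.MORPH_CLOSE,np.ones((5,5)))
b=comp(mm>0,(290,210)); bc=rect(b)
P=ray(s,bc,0.062)[:,:2]*1000; rr=cv2.minAreaRect(P.astype(np.float32))
print('bal',rr,cv2.boxPoints(rr))
for n,p,h in (('vial',(359,184),.05),('dish',(278,270),.015),('pan',(247,173),.07),('keypad',(272,208),.062)): print(n,ray(s,[p],h))
o=s['pixels'][:,:,::-1].copy(); o[b>0]=(0,0,255); o[w>0]=(255,0,0)
a=cv2.addWeighted(o,.4,s['pixels'][:,:,::-1].copy(),.6,0)[110:300,180:390]
b2=s['pixels'][:,:,::-1][110:300,180:390]
cv2.imwrite('pics/o.png',cv2.resize(np.hstack([a,b2]),(800,362),interpolation=2))
E
```

```text
wedge ((455.393798828125, 318.0616760253906), (79.60234832763672, 42.286407470703125), 46.33312225341797) [[412.61823 303.86948]
 [443.2068  274.6722 ]
 [498.16937 332.25388]
 [467.5808  361.45114]]
(256, 187) [ 92  96 100]
(240, 200) [106 105 107]
(220, 190) [127 126 123]
(290, 225) [129 136 132]
(265, 140) [125 126 123]
(300, 185) [123 124 123]
(256, 222) [124 124 122]
(150, 250) [123 130 127]
(247, 173) [ 97 101 102]
(331, 229) [20 21 19]
bal ((537.0802001953125, 475.37762451171875), (296.244384765625, 297.28021240234375), 1.5340211391448975) [[385.03192 619.99915]
 [392.9903  322.82547]
 [689.1285  330.7561 ]
 [681.1701  627.9298 ]]
vial [[0.54879964 0.26515217 0.05      ]]
dish [[0.36733286 0.42781552 0.015     ]]
pan [[0.56226302 0.49538091 0.07      ]]
keypad [[0.49308338 0.44285493 0.062     ]]
```

View pics/o.png

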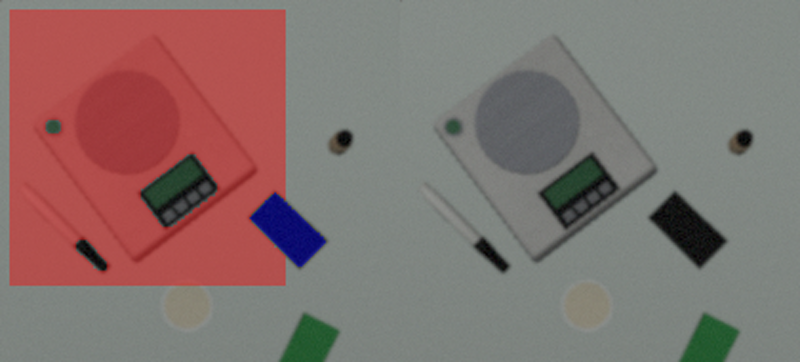

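```bash
python3 - <<'E'
from h import *
s=load('t0'); im=cv2.GaussianBlur(s['pixels'],(5,5),0).astype(float)
v=im.max(2)
roi=np.zeros(v.shape,bool); roi[115:265,185:330]=1
m=(roi&(((im[:,:,1]-im[:,:,0])<3.5)|(v<70))).astype(np.uint8)
m=cv2.morphologyEx(m,cv2.MORPH_CLOSE,np.ones((9,9)))
m=cv2.morphologyEx(m,cv2.MORPH_OPEN,cv2.getStructuringElement(cv2.MORPH_ELLIPSE,(31,31)))
c=max(cv2.findContours(m,cv2.RETR_EXTERNAL,cv2.CHAIN_APPROX_NONE)[0],key=cv2.contourArea).reshape(-1,2)
P=ray(s,c,0.062)[:,:2]*1000; rr=cv2.minAreaRect(P.astype(np.float32)); print(rr); print(cv2.boxPoints(rr))
print('byeye',ray(s,[(261.4,128.9),(314.9,199.2),(251.9,247.5),(197.8,176.7)],.062)*1000)
o=s['pixels'][:,:,::-1].copy(); cv2.drawContours(o,[c.reshape(-1,1,2)],-1,(0,0,255),1)
q=proj(s,np.c_[cv2.boxPoints(rr)/1000,np.full(4,.062)])
o=cv2.resize(o[110:300,180:390],None,fx=3.8,fy=3,interpolation=2) if 0 else cv2.resize(o[110:300,180:390],None,fx=3,fy=3,interpolation=2)
cv2.polylines(o,[((q-[180,110]+.5)*3).astype(int)],True,(255,0,0),1)
cv2.imwrite('pics/o2.png',o)
E
```

```text
((535.7508544921875, 477.85791015625), (187.77865600585938, 166.18490600585938), 38.61138916015625)
[[410.53348 484.19586]
 [514.23865 354.33954]
 [660.96826 471.51996]
 [557.26306 601.3763 ]]
byeye [[656.1653272  469.39842117  62.        ]
 [513.39295254 356.09996156  62.        ]
 [411.9315637  481.09230396  62.        ]
 [553.2738073  596.1910609   62.        ]]
```

View pics/o2.png

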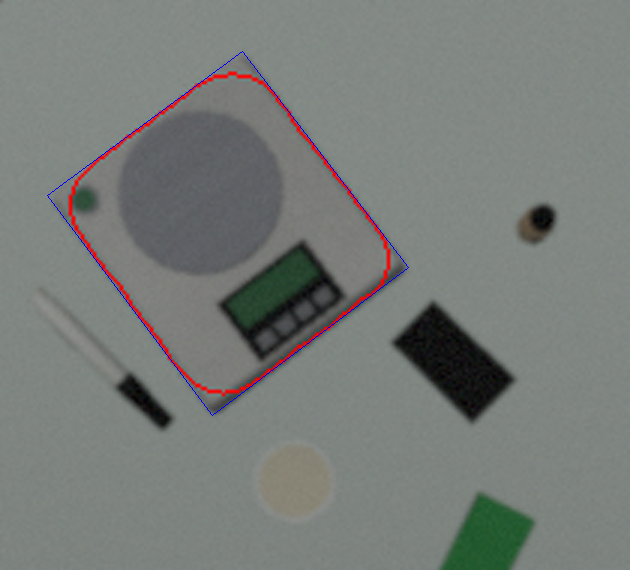

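Scene: wedge at about (331,229) in the top view, yaw ≈46°. The balance is at yaw ≈38.6°, and its short-foot corner is at (314,199). Now I'll swing over behind the heel.

Emit:
carry_out(motion=[[[-30,-26,0,0,0,0,8],[-30,-26,0,0,0,0,8],[-30,-26,0,0,0,0,8],[-30,-26,0,0,0,0,8],[-30,-26,0,0,0,0,8],[-30,-26,0,0,0,0,8],[-30,-26,0,0,0,0,8],[-30,-26,0,0,0,0,8]]])

```text
clock: 0.9
tool_pos: [0.403, 0.2615, 0.2606]
eef_rot: [0.233, 0.973, -0.0, -0.0]
contact_force: [1.5, 0.8, 0.5]
opening: 0.299
```

Emit:
carry_out(motion=[[[0,0,0,0,0,-0.14,8],[0,0,0,0,0,-0.14,8],[0,0,0,0,0,-0.14,8],[0,0,0,0,0,-0.14,8],[0,0,0,0,0,-0.14,8],[0,0,0,0,0,-0.14,8],[0,0,0,0,0,-0.14,8],[0,0,0,0,0,-0.14,8]]])

```text
clock: 1.7
tool_pos: [0.4026, 0.263, 0.2605]
eef_rot: [-0.322, 0.947, -0.0, -0.0]
contact_force: [-0.3, -0.6, -0.2]
opening: 0.081
```

Emit:
carry_out(motion=[[[0,0,0,0,0,-0.14,8],[0,0,0,0,0,0,8],[0,0,0,0,0,0,8]]])

```text
clock: 2.0
tool_pos: [0.4027, 0.263, 0.2605]
eef_rot: [-0.383, 0.924, 0.0, -0.0]
contact_force: [-0.4, 0.4, -0.3]
opening: 0.083
```

```bash
python3 - <<'E'
from h import *
s=snap('wrist','w0'); st=readout.get_state()
print(st['clock'],st['tool_pos'],st['eef_rot'],st['contact_force'],st['q'],st['opening'])
from scipy.spatial.transform import Rotation as Ro
M=Ro.from_quat(st['eef_rot']).as_matrix(); print(np.degrees(np.arctan2(M[1,:2],M[0,:2])),M[:,2])
E
```

```text
2.05 [0.40272664 0.26305303 0.26058338] [-3.83518861e-01  9.23533030e-01 -2.51874662e-05 -1.59207622e-04] [ 0.39781221 -0.1497745   0.5442891 ] [-0.2803108   0.5574859  -0.61300433  1.97458469  0.46234798  0.75077446
  1.19001915] 0.08082905003657824
[-134.89635852  135.10364012] [-2.74747259e-04 -1.68641166e-04 -9.99999948e-01]
```

View pics/w0.png

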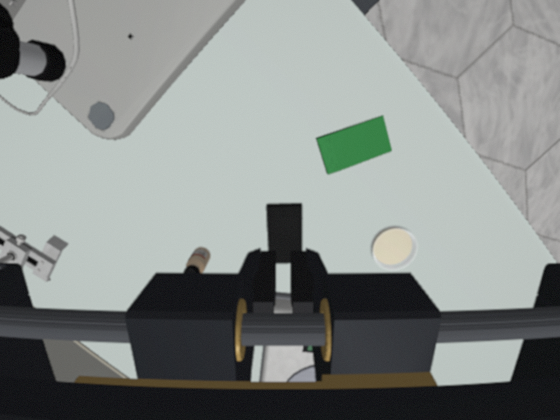

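The wrist view shows the wedge's heel at columns 268–301, row 204, in line with the fingers. Nothing stands between them. I'll refine the pose from it.

```bash
python3 - <<'E'
from h import *
s=load('w0'); v=s['pixels'].max(2)
for y in (200,203,206,210,215,225,235): 
    x=np.where(v[y,240:330]<90)[0]+240; print(y,x.min() if len(x) else None,x.max() if len(x) else None)
def edges(y):
    x=np.where(v[y,240:330]<90)[0]+240; return x.min()-.5,x.max()+.5
top=[y for y in range(195,215) if (v[y,275:295]<90).all()][0]-.5
y1,y2=top+3,218
pts=ray(s,[(edges(207)[0],top),(edges(207)[1],top)],.014)*1000; print('heel top edge',pts.round(1),pts[:,:2].mean(0))
d=pts[0]-pts[1]; print('edge az',np.degrees(np.arctan2(d[1],d[0])), np.hypot(*d[:2]))
for k in (0,1):
    a=ray(s,[(edges(207)[k],207),(edges(217)[k],217)],.014)*1000; e=a[1]-a[0]; print('side az',np.degrees(np.arctan2(e[1],e[0])))
# top cam refit: pixels of heel edge per earlier
E
```

```text
200 None None
203 None None
206 267 301
210 267 301
215 267 301
225 267 301
235 268 301
heel top edge [[438.7 272.   14. ]
 [409.  301.7  14. ]] [423.88806362 286.83711107]
edge az -44.94082122566435 41.942890866435796
side az 44.243635934485916
side az 46.06814022189503
```

Emit:
carry_out(motion=[[[0,0,40,0,0,0,8],[0,0,40,0,0,0,8],[0,0,40,0,0,0,8],[0,0,40,0,0,0,8],[0,0,35,0,0,0,8],[0,0,25,0,0,0,8],[0,0,13,0,0,0,8],[0,0,0,0,0,0,8]]])

```text
clock: 2.85
tool_pos: [0.4021, 0.2632, 0.0262]
eef_rot: [-0.385, 0.923, -0.001, -0.001]
contact_force: [-0.7, -0.5, 0.9]
opening: 0.084
```

Emit:
carry_out(motion=[[[-10,0,0,0,0,0,8],[-8,0,0,0,0,0,8],[-5,0,0,0,0,0,8],[-5,0,0,0,0,0,8],[-5,0,0,0,0,0,8],[0,0,0,0,0,0,8]]])

```text
clock: 3.45
tool_pos: [0.4266, 0.2872, 0.028]
eef_rot: [-0.385, 0.923, 0.0, 0.001]
contact_force: [-0.2, -0.6, -0.5]
opening: 0.081
```

Emit:
carry_out(motion=[[[-5,0,0,0,0,0,8],[-5,0,0,0,0,0,8],[-5,0,0,0,0,0,8],[-5,0,0,0,0,0,8],[-3,0,0,0,0,0.01,8],[-3,0,0,0,0,0.015,8],[-3,0,0,0,0,0.015,8],[0,0,0,0,0,0,8]]])

```text
clock: 4.25
tool_pos: [0.4469, 0.3077, 0.0277]
eef_rot: [-0.366, 0.931, 0.0, 0.0]
contact_force: [-0.4, 0.5, -0.2]
opening: 0.079
```

Emit:
carry_out(motion=[[[-3,0,0,0,0,0.015,8],[-3,0,0,0,0,0.015,8],[-3,0,0,0,0,0.015,8],[-2,0,0,0,0,0.015,8],[-2,0,0,0,0,0.013,8],[0,0,0,0,0,0,8]]])

```text
clock: 4.85
tool_pos: [0.4566, 0.3161, 0.0278]
eef_rot: [-0.332, 0.943, 0.0, 0.0]
contact_force: [-0.1, 1.0, -0.8]
opening: 0.082
```

```bash
python3 - <<'E'
from h import *
s=snap('top','t1'); snap('wrist','w1');c=snap('scene','s1')
st=readout.get_state();print(st['tool_pos'],st['contact_force'])
a=s['pixels'][120:280,190:390,::-1]; b=c['pixels'][170:290,160:360,::-1]
cv2.imwrite('pics/o3.png',np.hstack([cv2.resize(a,(400,320)),cv2.resize(b,(400,320))]))
E
```

```text
[0.45635935 0.31590197 0.02779903] [-0.24144958  0.32073282  0.77330283]
```

View pics/o3.png

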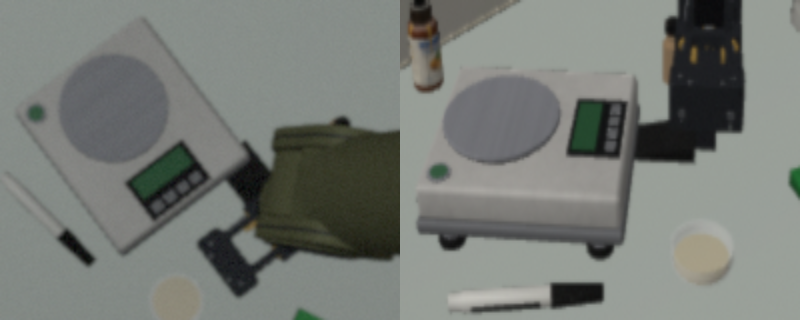

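```bash
cat >> h.py <<'E'
F=np.array([520.,386.5]); A=np.radians(38.6); B=np.array([[np.cos(A),np.sin(A)],[-np.sin(A),np.cos(A)]])
def ff(P): return (B@(np.atleast_2d(P)[:,:2]-F).T).T.round(1)   # mm world -> foot frame
E
python3 - <<'E'
from h import *
c=load('s1'); t=load('t1')
print('scene left-bottom edge',ff(ray(c,[(280,229.5),(306.5,231)],0)*1000))
v=t['pixels'].max(2)
m=(v<45).astype(np.uint8)
print('top left edge',ff(ray(t,[(304,209),(312.5,224)],.007)*1000))
for y in range(190,228,4): print(y,''.join('#' if k<40 else ('+' if k<80 else '.') for k in v[y,295:340]))
v=c['pixels'].max(2)
for y in range(212,236,2): print(y,''.join('#' if k<40 else ('+' if k<80 else '.') for k in v[y,270:350]))
E
```

```text
scene left-bottom edge [[-26.7   8.6]
 [-81.6  10.1]]
top left edge [[-23.6   5.4]
 [-60.1  10.4]]
190 ................................+++++++++++++
194 .................++#+..........++#####++#####
198 ...................+###+.........++++++++++++
202 ..............++++#########+....+++++++++++++
206 .........+++##################+++++++++++++++
210 ....++..++###################++++++++++++++++
214 ............+#############+++++++++++++++++++
218 ...............+#########++++++++++++++++++++
222 .................+#######++++++++++++++++++++
226 ..................++#####++++++++++++++++++++
212 +#+.....++...............+###++++####################++++####+..................
214 ##+....++................+####++######################+++####...................
216 #+.....++....++++++###################################++#####...................
218 #+....+++############################################++++###+...................
220 #.....+++######################################+................................
222 +.....++#######################################+................................
224 +....+++#######################################+................................
226 .....+++#############################...........................................
228 .....++##############################...........................................
230 .....++...............+++++++++++++++...........................................
232 ....++..........................................................................
234 ....++..........................................................................
```

Two views put the wedge's left edge at y ≈ +9 mm, so its centre is about 13 mm right of the foot: within the limit, but thin. I'll nudge the heel left from the side, then straighten it.

Emit:
carry_out(motion=[[[8,0,0,0,0,0,0],[7,0,0,0,0,0,0],[0,-15,-3,0,0,0,0],[0,-15,0,0,0,0,0],[0,-15,0,0,0,0,0],[0,0,0,0,0,0,0]]])

```text
clock: 5.6
tool_pos: [0.4736, 0.2682, 0.0306]
eef_rot: [-0.33, 0.944, -0.001, -0.0]
contact_force: [0.1, 0.8, -0.8]
opening: 0.006
```

Emit:
carry_out(motion=[[[-10,0,0,0,0,0,0],[-10,0,0,0,0,0,0],[-10,0,0,0,0,0,0],[-5,0,0,0,0,0,0],[0,0,0,0,0,0,0]]])

```text
clock: 6.1
tool_pos: [0.4996, 0.2942, 0.0307]
eef_rot: [-0.333, 0.943, 0.0, 0.0]
contact_force: [0.3, 0.0, 0.2]
opening: 0.007
```

```bash
python3 - <<'E'
from h import *
st=readout.get_state();print(st['tool_pos'],st['contact_force'],st['opening'],ff(st['tool_pos']*1000))
c=snap('scene','s2');w=snap('wrist','w2')
b=c['pixels'][150:270,200:360,::-1]
cv2.imwrite('pics/o4.png',np.hstack([cv2.resize(b,(400,300)),cv2.resize(w['pixels'][:,:,::-1],(400,300))]))
E
```

```text
[0.49963234 0.29420913 0.03069945] [0.26656304 0.03016312 0.16235231] 0.006724186704629272 [[-73.5 -59.4]]
```

View pics/o4.png

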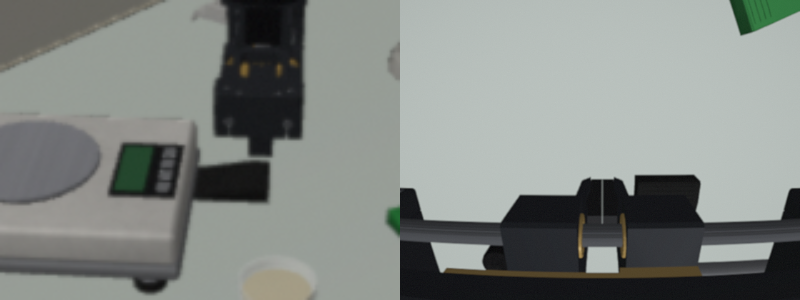

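The fingertips stand just right of the heel (scene view: finger at (260,150), wedge at (235,180)). Now I'll push left.

Emit:
carry_out(motion=[[[0,5,0,0,0,0,0],[0,4,0,0,0,0,0],[0,4,0,0,0,0,0],[0,4,0,0,0,0,0],[0,4,0,0,0,0,0],[0,0,0,0,0,0,0],[0,-8,0,0,0,0,0],[0,-4,0,0,0,0,0]]])

```text
clock: 7.0
tool_pos: [0.4952, 0.2992, 0.0307]
eef_rot: [-0.332, 0.943, -0.0, 0.0]
contact_force: [1.0, 0.2, -0.0]
opening: 0.008
```

Emit:
carry_out(motion=[[[10,0,0,0,0,0,0],[12,0,0,0,0,0,0],[13,0,0,0,0,0,8],[5,10,0,0,0,0,8],[0,15,0,0,0,0,8],[0,15,0,0,0,0,8],[0,8,0,0,0,0,8],[0,0,0,0,0,0,8]]])

```text
clock: 7.8
tool_pos: [0.4323, 0.3145, 0.0308]
eef_rot: [-0.333, 0.943, 0.001, 0.0]
contact_force: [0.1, -0.2, -0.7]
opening: 0.076
```

```bash
python3 - <<'E'
from h import *
st=readout.get_state();print(st['tool_pos'],st['contact_force'],st['opening'],ff(st['tool_pos']*1000))
c=snap('scene','s3');w=snap('wrist','w3')
v=c['pixels'].max(2)
for y in range(204,240,2): print(y,''.join('#' if k<40 else ('+' if k<80 else '.') for k in v[y,270:330]))
v=w['pixels'].max(2)
for y in range(200,300,5): print(y,''.join('#' if k<50 else ('+' if k<100 else '.') for k in v[y,220:380:2]))
E
```

```text
[0.43227218 0.31445851 0.03080977] [ 0.07990052 -0.18711013 -0.73545241] 0.07625364843518763 [[-113.5   -1.6]]
204 ....................................+#########+#############
206 ....................................########################
208 +++.................................########################
210 +#+.....+..........................+########################
212 +#+.....++.........................+########################
214 ##+....++..........................+###++++#################
216 #+.....++..........................+###++++#################
218 #+.....++++++++++################+#######++#################
220 #.....+++###############################+++#################
222 +.....++#############################..........+#########++.
224 +.....++############################+...........+########+..
226 .....+++############################............+########+..
228 .....++############################+............+++++++++...
230 .....++###########################+.........................
232 ....++...........+++++###########+..........................
234 ....++....
[... 1180 characters left out ...]
....................
260 .............###############........###############.............................
265 ............################........################............................
270 ..........+#################........#################...........................
275 ############################........############################################
280 ############################........############################################
285 ############################........############################################
290 ############################........############################################
295 ###########################+........############################################
```

```bash
python3 - <<'E'
from h import *
c=load('s3'); print(ff(ray(c,[(278.5,231),(288,232.3),(302.5,234)],0)*1000)); print(ff(ray(c,[(309.5,221)],0.014)*1000), ff(ray(c,[(304,233)],0)*1000))
E
```

```text
[[-24.1  14.3]
 [-44.   17.5]
 [-73.9  21.4]]
[[-86.8  -6.5]] [[-76.8  17.6]]
```

Emit:
carry_out(motion=[[[-8,0,3,0,0,0,8],[-6,0,0,0,0,0,8],[-5,0,0,0,0,0,8],[-4,0,0,0,0,0,8],[-4,0,0,0,0,0,8],[-4,0,0,0,0,0,8],[-3,0,0,0,0,0,8],[0,0,0,0,0,0,8]]])

```text
clock: 8.7
tool_pos: [0.46, 0.3344, 0.0278]
eef_rot: [-0.332, 0.943, 0.0, 0.0]
contact_force: [-0.2, 0.2, -0.2]
opening: 0.085
```

```bash
python3 - <<'E'
from h import *
st=readout.get_state();print(st['tool_pos'],st['contact_force'],ff(st['tool_pos']*1000))
c=snap('scene','s4')
v=c['pixels'].max(2)
for y in range(212,240,2): print(y,''.join('#' if k<40 else ('+' if k<80 else '.') for k in v[y,270:330]))
E
```

```text
[0.46002438 0.33440742 0.02777412] [-0.16841506  0.15561204 -0.20466965] [[-79.4  -3.3]]
212 +#+.....++......+####################################+......
214 ##+....++........+###++##############################+......
216 #+.....++........+##+++++####################+++++###+......
218 #+.....++...++++##############################+++####+......
220 #.....+++######################################++####.......
222 +.....++#################################++++++.+++++.......
224 +.....++################################+...................
226 .....+++######################+#########+...................
228 .....++#######################.+++++++#++...................
230 .....++######################...............................
232 ....++++++##################+...............................
234 ....++....................++................................
236 ...+++......................................................
238 ...++.......................................................
```

Emit:
carry_out(motion=[[[-2,0,0,0,0,0,8],[-1.5,0,0,0,0,0,8],[-1,0,0,0,0,0,8],[0,0,0,0,0,0,8]]])

```text
clock: 9.15
tool_pos: [0.4632, 0.3368, 0.0277]
eef_rot: [-0.332, 0.943, 0.0, 0.0]
contact_force: [-0.2, 0.6, -0.1]
opening: 0.079
```

Emit:
carry_out(motion=[[[-1,0,0,0,0,0,8],[-1,0,0,0,0,0,8],[0,0,0,0,0,0,8]]])

```text
clock: 9.45
tool_pos: [0.4648, 0.3381, 0.0277]
eef_rot: [-0.332, 0.943, 0.0, 0.0]
contact_force: [-0.7, -0.2, 0.5]
opening: 0.08
```

Emit:
carry_out(motion=[[[-1,0,0,0,0,0,8],[-0.5,0,0,0,0,0,8],[0,0,0,0,0,0,8]]])

```text
clock: 9.75
tool_pos: [0.4659, 0.339, 0.0277]
eef_rot: [-0.332, 0.943, 0.0, 0.0]
contact_force: [0.5, 0.8, 0.8]
opening: 0.078
```

```bash
python3 - <<'E'
from h import *
st=readout.get_state();print(st['tool_pos'],st['contact_force'],ff(st['tool_pos']*1000), B@st['contact_force'][:2])
c=snap('scene','s5')
v=c['pixels'].max(2)
for y in range(218,238,1): print(y,''.join('#' if k<40 else ('+' if k<80 else '.') for k in v[y,270:330]))
E
```

```text
[0.46591838 0.33900939 0.0277322 ] [0.52052633 0.79709397 0.76379985] [[-71.9  -3.4]] [0.90409265 0.2981995 ]
218 #+.....++...+#####+#######################+++####...........
219 #+....+++#################################++#####...........
220 #.....+++#################################++#####...........
221 +.....++##################################+++###+...........
222 +.....++#############################+.+++..+++++...........
223 +.....++############################+.......................
224 +.....++############################+.......................
225 .....+++############################+.......................
226 .....+++############################+.......................
227 .....++#############################+.......................
228 .....++####################++++++++++.......................
229 ....+++###################+.................................
230 .....++###################+.................................
231 ....+++###################+.................................
232 ....+++###################..................................
233 ....+++++++++++++########+..................................
234 ....++..................+...................................
235 ...+++......................................................
236 ...+++......................................................
237 ...++.......................................................
```

Emit:
carry_out(motion=[[[-1,0,0,0,0,0,8],[0,0,0,0,0,0,8]]])

```text
clock: 10.0
tool_pos: [0.4666, 0.3395, 0.0277]
eef_rot: [-0.332, 0.943, -0.0, -0.0]
contact_force: [-0.7, -1.3, 0.3]
opening: 0.081
```

Emit:
carry_out(motion=[[[-1,0,0,0,0,0,8],[0,0,0,0,0,0,8]]])

```text
clock: 10.2
tool_pos: [0.4671, 0.3398, 0.0277]
eef_rot: [-0.332, 0.943, -0.0, -0.0]
contact_force: [-1.5, -2.2, 2.0]
opening: 0.081
```

Emit:
carry_out(motion=[[[-1,0,0,0,0,0,8],[0,0,0,0,0,0,8]]])

```text
clock: 10.4
tool_pos: [0.4675, 0.34, 0.0276]
eef_rot: [-0.332, 0.943, -0.001, -0.001]
contact_force: [-3.9, -3.7, 4.6]
opening: 0.08
```

Resistance has climbed to about 5.4 N, so it is snug. I'll back off and check.

Emit:
carry_out(motion=[[[3,0,0,0,0,0,8],[6,0,0,0,0,0,8],[12,0,0,0,0,0,8],[20,0,0,0,0,0,8],[25,0,-20,0,0,0,8],[0,0,-40,0,0,0,8],[0,0,-40,0,0,0,0],[0,0,0,0,0,0,0]]])

```text
clock: 11.2
tool_pos: [0.4187, 0.302, 0.1319]
eef_rot: [-0.332, 0.943, 0.002, 0.004]
contact_force: [1.1, 0.8, 0.2]
opening: 0.006
```

```bash
python3 - <<'E'
from h import *
st=readout.get_state();print(st['tool_pos'],st['contact_force'],ff(st['tool_pos']*1000))
c=snap('scene','s6');w=snap('wrist','w6');t=snap('top','t6')
a=c['pixels'][160:280,160:320,::-1]; b=t['pixels'][115:265,185:385,::-1]
cv2.imwrite('pics/o6.png',np.hstack([cv2.resize(a,(400,300)),cv2.resize(b,(400,300))]))
v=c['pixels'].max(2)
for y in range(216,238,1): print(y,''.join('#' if k<40 else ('+' if k<80 else '.') for k in v[y,270:320]))
E
```

```text
[0.41872101 0.3019597  0.13193923] [1.09225822 0.76835014 0.1731572 ] [[-131.9   -2.9]]
216 #+.....++.........................................
217 #+.....++.........................................
218 #+....+++...+++++######+++........................
219 #+....+++#################+.......................
220 #+....+++#################+.......................
221 +.....++##################+.......................
222 +.....++##################+.......................
223 +....+++##################+.......................
224 +....+++##################+.......................
225 .....+++##################........................
226 .....+++##################........................
227 .....++##################+........................
228 ....+++##################+........................
229 .....++##################+........................
230 ....+++##################+........................
231 ....+++##################+........................
232 ....+++##################+........................
233 ....++++++++++++++#######+........................
234 ...+++..................+.........................
235 ...+++............................................
236 ...+++............................................
237 ...++.............................................
```

View pics/o6.png

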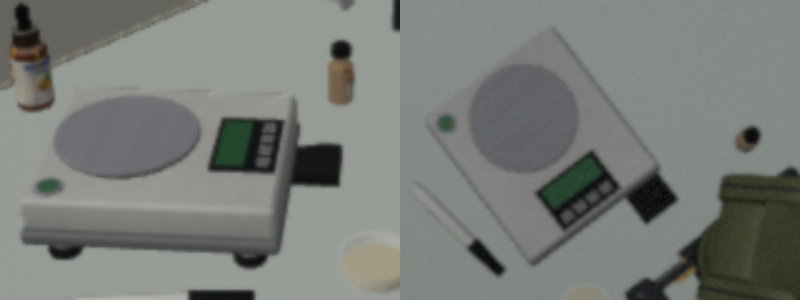

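Emit:
carry_out(motion=[[[-30,2,0,0,0,0,0],[-40,2,0,0,0,0,0],[-40,2,0,0,0,0,0],[-26,1,0,0,0,0,0],[0,0,20,0,0,0,0],[0,0,18,0,0,0,0],[0,0,0,0,0,0,0],[0,0,0,0,0,0,0]]])

```text
clock: 12.15
tool_pos: [0.5175, 0.3897, 0.0884]
eef_rot: [-0.332, 0.943, -0.001, -0.001]
contact_force: [0.5, -0.6, 0.7]
opening: 0.009
```

```bash
python3 - <<'E'
from h import *
st=readout.get_state();print(st['tool_pos'],st['contact_force'],ff(st['tool_pos']*1000))
c=load('s6');t=load('t6');print(ff(ray(c,[(294.5,233.7)],0)*1000), ff(ray(t,[(323.5,215),(311,226)],.014)*1000),ff(ray(t,[(314,199)],.062)*1000))
E
```

```text
[0.51754797 0.38966806 0.0883971 ] [ 0.46265217 -0.57131129  0.69209378] [[0.1 4. ]]
[[-57.6  21.6]] [[-59.1 -19.3]
 [-61.7  16.1]] [[-22.7 -18.4]]
```

Emit:
carry_out(motion=[[[0,0,2,0,0,0,0],[0,0,2,0,0,0,0],[0,0,1,0,0,0,0],[0,0,0,0,0,0,0]]])

```text
clock: 12.55
tool_pos: [0.5183, 0.39, 0.0848]
eef_rot: [-0.332, 0.943, -0.0, 0.0]
contact_force: [-0.6, -0.5, -0.1]
opening: 0.001
```

Emit:
carry_out(motion=[[[0,0,1,0,0,0,0],[0,0,0.5,0,0,0,0],[0,0,0,0,0,0,0]]])

```text
clock: 12.85
tool_pos: [0.5184, 0.3902, 0.0845]
eef_rot: [-0.332, 0.943, -0.0, 0.0]
contact_force: [-1.6, -1.2, 7.4]
opening: 0.006
```

Emit:
carry_out(motion=[[[0,0,0.4,0,0,0,0],[0,0,0,0,0,0,0],[0,0,0,0,0,0,0],[0,0,0,0,0,0,0],[0,0,0,0,0,0,0]]])

```text
clock: 13.35
tool_pos: [0.5185, 0.3901, 0.0844]
eef_rot: [-0.332, 0.943, -0.0, 0.0]
contact_force: [-2.0, -2.9, 9.0]
opening: 0.003
```

```bash
python3 - <<'E'
from h import *
c=snap('scene','s7')
for i in range(3):
    st=readout.get_state();print(st['clock'],st['tool_pos'],st['contact_force'],ff(st['tool_pos']*1000)); eyes.snapshot('scene')
a=load('s6')['pixels'][160:280,160:320,::-1]; b=c['pixels'][160:280,160:320,::-1]
cv2.imwrite('pics/o7.png',np.hstack([cv2.resize(a,(400,300)),cv2.resize(b,(400,300))]))
E
```

```text
13.4 [0.51845228 0.39011471 0.08443512] [-3.292314   -1.89949367  9.59320931] [[1.  3.8]]
13.45 [0.51845425 0.39012556 0.08442994] [-1.96112571 -2.25655373  9.71535136] [[1.1 3.8]]
13.5 [0.51849106 0.39010513 0.08445261] [-2.45028872 -2.76538216 10.78640432] [[1.1 3.8]]
```

View pics/o7.png

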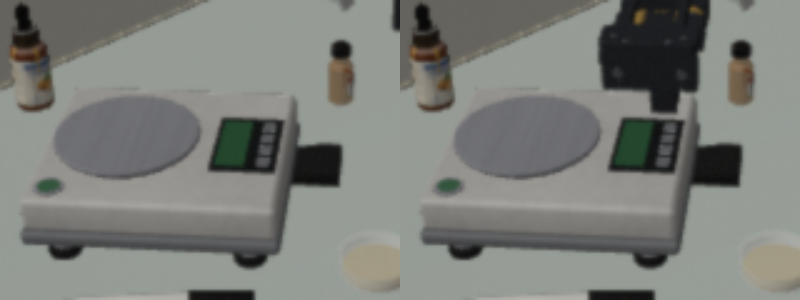

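The balance, wedge, vial and dish look the same as before pressing. The balance takes about 10 N at the corner without rocking (TCP height steady at 84.4 mm). Handing in.

```bash
python3 -c "
from h import *
print(ticket.finish_job()); print(readout.get_state()['contact_force'])"
```

```text
the job is handed in; nothing more can be done
None
the job is handed in; nothing more can be done
```

The wedge is snug under the short foot, and I handed the job in with the fingertips still pressing on the corner above it. The hand-in gives no verdict.

- **Wedge:** My first push left it about 13 mm right of the foot, within the 18 mm limit. I nudged its heel left from the side, straightened it, and pushed until resistance reached about 5.4 N. Last images put it within about 2 mm sideways of the foot, with its toe about 20 mm past the foot's centre.
- **Press:** The fingertips press about 4 mm from the press spot with 9–11 N, plus about 3 N sideways. The fingertip height held steady at 84.4 mm.
- **Level and surroundings:** The pictures before and during the press show no visible rocking or shift of the balance or wedge. The vial and dish look untouched there. The marker is almost out of those crops, and in earlier pictures it hadn't moved.
- **Not checked:** I judged level by eye and by the steady fingertip height, not as an angle. After the hand-in the robot gave no further force reading.

I viewed 8 pictures, within the budget of 10.

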